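# Feel the locating pin home in the drilling jig

### The job

Take the red-handled locating pin out of the wooden rack, put its tip through the slot in the sloping aluminium cover of the green drilling jig and slide it along the slot until it drops into the hole hidden behind the cover, then seat it fully home with its collar resting on the cover and let go. Leave the black-handled punch in the rack and do not knock over the white oil can.

Things in the scene. Friction and masses are not known exactly. Their poses are not given: they have to be found in the camera images.
- pin_grip (a point): centre of the red round grip (22 mm diameter, 60 mm long) of the loose locating pin, 130 mm long, about 0.15 kg, round about its z, which runs from tip to grip. At the start it stands upright in one of the rack's two holes, shank down, collar on the rack's top, 70 mm above the table
- pin_collar (a point): centre of the underside of the pin's steel collar (30 mm diameter, 6 mm thick, directly below the grip), 36 mm below the grip's centre along the pin
- pin_tip (a point): end of the pin's steel shank (14 mm diameter, 64 mm long below the collar, the last 8 mm tapering to a 6 mm flat tip), 100 mm from the grip's centre
- punch_grip (a point): centre of the black grip (22 mm diameter, 60 mm long) of the punch that stands in the rack's other hole, of the same shape as the pin but with a 10 mm shank; not to be moved
- rack: wooden block, fixed, 75 x 160 x 70 mm high, origin at the centre of its underside; its long side is its y; two 18 mm upright through holes at y = -37 and +37 mm hold the pin and the punch, either way round
- cover: aluminium cover plate of the green jig, fixed, 118 x 196 x 8 mm thick, at 30 degrees to the table, about 118 mm above it. Origin at the centre of its top face and of its slot (20 mm wide along x, 76 mm long along y); z is the face's outward normal, x points up the slope, y is level along the slot. Fully home, the pin's collar lies flat on it, the tip 64 mm below the top face
- jig: green casting under the cover, fixed, base 190 x 200 mm, origin on the table below the cover's centre. Inside, flat top 38 mm below the cover's top face (along the cover's z), is a fixed 35 mm thick steel bar spanning the whole slot, with one 17 mm through hole square to the cover, at the cover's x = 0 and an unknown y between -22 and +22 mm. Elsewhere the tip rests on the bar
- oil_can_mid (a point): centre of a loose white oil can, 56 mm diameter, about 130 mm high, standing on the table; to be left standing

How it is judged:
On the way:
1. the pin's tip has been put through the slot of the cover (z of pin_tip in the frame of cover between -0.08 and -0.012 m and x of pin_tip in the frame of cover between -0.012 and 0.012 m and y of pin_tip in the frame of cover between -0.038 and 0.038 m), for 0.1 s.
At the end, for the whole second after the job is handed in: the pin stands in the hidden hole, square to the cover within 7 degrees, the underside of its collar within 4 mm of the cover's top face, within 8 mm of the slot's centre line across the slot and within 32 mm of its middle along it (z of pin_collar in the frame of cover between -0.004 and 0.004 m and x of pin_collar in the frame of cover between -0.008 and 0.008 m and y of pin_collar in the frame of cover between -0.032 and 0.032 m and angle between the z axis of pin_grip and the z axis of cover, either way round below 0.12 rad); the robot touches nothing.
It fails at once if the punch is moved more than 30 mm (distance of punch_grip from where it was at the start of the episode above 0.03 m).
It fails at once if the oil can is knocked over (angle between oil_can_mid's own z axis and vertical above 0.6 rad).
It also fails if it takes over 64 s, if anything falls off the work surface, if the arm or the gripper's body presses on something with over 40 N, if the wrist force passes 120 N, or if a joint passes its speed limit or range.

### The arm

A 6-joint arm with a two-finger parallel gripper is mounted at the origin on the work surface. World frame = base frame: x ahead of the robot, y to its left, z up, the work surface at z = 0. Lengths are in m, angles in rad, forces in N, time in s.
With the tool pointing down it reaches from about 0.425 to 0.95 m from the base axis. Payload 3.5 kg.
Tool frame: the origin (TCP) lies on the centre line of the jaws, within the pads' length; the fingertips stand 14 mm ahead of it and the grasp point (between the pads) lies 5 mm behind it (tips_ahead is the distance from the TCP to the fingertips, in m); y points along the fingers, z is the direction in which the jaws open and shut, and the axes are right-handed (so a half turn about y gives the same grasp; the last joint's range is limited). The gripper opens to 85 mm and grips with 20 to 120 N. Pads are 22 mm wide; open, the fingers measure 114 mm over their backs; the gripper's body (76 mm by 85 mm) begins 54 mm behind the grasp point. The pads swing forward as they close: fully open they stand 13 mm farther back than shut.
Start: joints at [-1.254, 0.286, 1.577, -0, 1.279, -0.15], TCP at [0.304, -0.603, 0.245] pointing down, gripper open.
Joint ranges: [-2.77, 2.77], [-0.9, 2.22], [0.21, 2.48], [-1.53, 4.67], [0.24, 2.81], [-2.84, 2.84]. Speed limits (rad/s): [2.79, 2.79, 3.14, 3.14, 3.14, 3.14].

### API

Orientations are given as a unit quaternion [x, y, z, w].
In Python, from plant import get_state, read_camera, sign_off, tips_ahead gives the robot as it stands.
- The arm moves only by the tool send_rows, never from a script. Its argument "plan" is a list of rows, each a list of 2 entries, a list of its own where there are three numbers: the shift along the tool's x, y, z in units of 12 cm (1.0 is 12 cm), then the turn, a rotation vector about the tool's x, y, z in units of 360 degrees (1.0 is 360 degrees). In form: [[[tx, ty, tz], [rx, ry, rz]], ...]. A call has 1 to 12 rows; each row shifts and turns the commanded pose from where the row before left it, along the tool's axes as they then stand; what a row does not reach is not made up. A row lasts 1/10 s, in which the tool goes at most 50 mm and 8.59 degrees, less where a joint would pass 70% of its speed; a pose out of reach is approached as far as the arm can. A call with a number of a shift or a turn outside -1 to 1 is refused whole. A call with a gripper value outside its range is refused whole. "gripper" is the closure, from 0 (fully open) to 1 (shut), set as the call begins (left out, the last holds). The fingers move at their own pace and stop on an object; "grip_force" is the grip in N (left out, the last holds). Time passes only in rows, so rows that do not move let the fingers close. It gives the time, the measured TCP pose, the force and the opening at its end, in the units of the state.
- get_state(): the state, without advancing time (a new reading comes with each control period).
- read_camera(name): name is "side" or "top"; returns a dict with "img" (384x512x3 uint8, blue, green, red), "fx", "fy", "cx", "cy" (pixels), "D" ([k1, k2, p1, p2, k3] as OpenCV has them; the pictures are not rectified), "world_from_camera" (4x4, takes a point from camera to world coordinates). Camera axes: x right, y down, z forward; pixel columns grow to the right and rows downward; lengths in m; the calibration is good to about 2 mm. A picture is of the moment at which its call begins. There is no depth.
- sign_off(): hands the job in, once; it reports no verdict.
The state is a dict: "time": time; "qpos": joint angles; "dq": joint speeds; "joint_efforts": joint torques, N m; "eef_pos": TCP position; "tcp_rot": TCP orientation; "contact_force": force on the tool from outside, world axes, zero at the start; "wrist_torque": the same for the moment, N m; "opening": opening from 0.0 (shut) to 1.0 (fully open).
Only numpy, scipy, OpenCV 4.12 (cv2) and the standard library are available. Lean on these libraries where they do the work, as an engineer would, in place of code of your own. Each camera call takes 0.05 s, during which the arm holds its last target. There are 200 camera calls.

## Working session

There is one attempt and no reset: what is moved stays moved. The work goes in short steps, Python scripts to look and compute and a tool call to move; the robot and the scene stay as the last step left them, time stands still between calls to the robot, and variables do not carry over. Pictures are saved under pics/ and viewed, about 8 in all and at most 12, crops included, and the job is handed in when it is done.

Besides the shell and the picture viewer there is one more tool, called after "Request:" as name(argument=value, ...), one argument or row to a line, values as JSON. send_rows: Moves the arm, as the interface text tells. Its arguments: {"type":"object","properties":{"plan":{"type":"array"},"gripper":{"type":"number"},"grip_force":{"type":"number"}},"required":["plan"]}

```bash
ls; mkdir -p pics; python3 - <<'E'
from plant import *
import cv2
s=get_state();print(s, tips_ahead)
for n in("side","top"):
    c=read_camera(n);cv2.imwrite(f"pics/{n}0.png",c["img"]);print(n,{k:(v if k!="img" else 0) for k,v in c.items()})
E
```

```text
pics
{'time': 0.0, 'qpos': array([-1.25400800e+00,  2.87182851e-01,  1.57816421e+00,  1.20023952e-05,
        1.27860063e+00, -1.49999418e-01]), 'dq': array([ 0.00063262,  0.00062389, -0.00152432,  0.00105226, -0.00085419,
        0.00156701]), 'joint_efforts': array([-2.04547550e-04, -4.05981946e+01, -2.92625839e+01, -8.07615675e-05,
        5.89056493e-03,  1.01875681e-06]), 'eef_pos': array([ 0.30359779, -0.60217811,  0.2439426 ]), 'tcp_rot': array([-0.16360416,  0.68876492, -0.68710477,  0.16347354]), 'contact_force': array([-0.03091879, -0.0023644 , -0.46566755]), 'wrist_torque': array([-0.01653859,  0.02801127, -0.00362317]), 'opening': 1.001075868714564} 0.014
side {'img': 0, 'fx': 372.0921621514585, 'fy': 372.0921621514585, 'cx': 254.04883833040904, 'cy': 191.63461095271572, 'D': array([-0.11886232,  0.        ,  0.        ,  0.        ,  0.        ]), 'world_from_camera': array([[ 0.9492221 , -0.22998168,  0.21467612,  0.43626458],
       [-0.31435427, -0.72066939,  0.61791345, -0.52196588],
       [ 0.01260174, -0.65402145, -0.75637103,  0.68481908],
       [ 0.        ,  0.        ,  0.        ,  1.        ]])}
top {'img': 0, 'fx': 459.0281956865895, 'fy': 459.0281956865895, 'cx': 253.52338416939332, 'cy': 188.99749454542027, 'D': array([-0.0162373,  0.       ,  0.       ,  0.       ,  0.       ]), 'world_from_camera': array([[-0.02344727, -0.99561458,  0.09056392,  0.55310378],
       [-0.99964702,  0.02448103,  0.01032062, -0.05800817],
       [-0.01249246, -0.09028996, -0.99583717,  1.0856587 ],
       [ 0.        ,  0.        ,  0.        ,  1.        ]])}
```

View pics/side0.png

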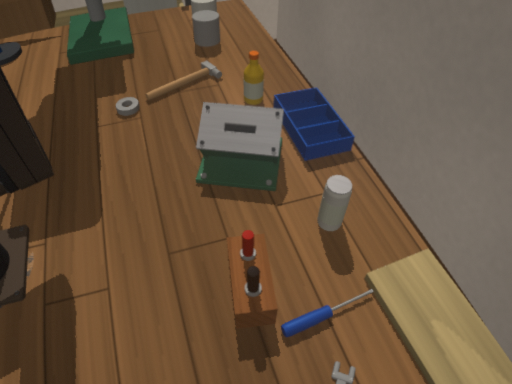

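View pics/top0.png

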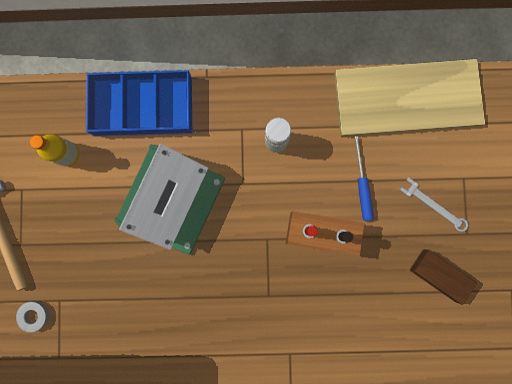

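The side view shows red grip ~(248,243), black ~(254,278), and slot ~(240,128). In the top view, red is at (311,231), black at (345,237), slot at (165,197) and can at (278,133). Next I'll enlarge crops of both.

```bash
python3 - <<'E'
import cv2,numpy as np
t=cv2.imread("pics/top0.png");s=cv2.imread("pics/side0.png")
a=cv2.resize(t[140:260,112:232],(400,400),interpolation=cv2.INTER_CUBIC) 
b=cv2.resize(s[95:195,190:290],(400,400),interpolation=cv2.INTER_CUBIC)
c=cv2.resize(t[200:260,280:370],(400,200*4//3),interpolation=cv2.INTER_CUBIC)[:200]
d=cv2.resize(s[225:325,225:275+50],(400,400),interpolation=cv2.INTER_CUBIC)[:200]
cv2.imwrite("pics/crop.png",np.vstack([np.hstack([a,b]),np.hstack([c,d])]))
E
```

```text
(no output)
```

View pics/crop.png

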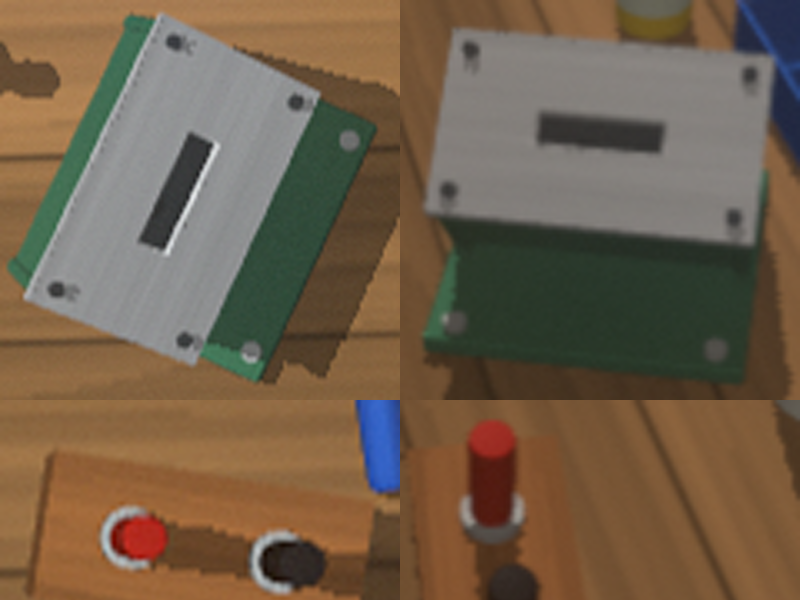

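```bash
cat > h.py <<'E'
import numpy as np,cv2
from scipy.optimize import least_squares
from scipy.spatial.transform import Rotation as R
def calib(c): return (np.array([[c["fx"],0,c["cx"]],[0,c["fy"],c["cy"]],[0,0,1]]),c["D"],np.array(c["world_from_camera"]))
def proj(C,P):
    K,D,W=C; V=np.linalg.inv(W)
    return cv2.projectPoints(np.atleast_2d(P).astype(float),cv2.Rodrigues(V[:3,:3])[0],V[:3,3],K,D)[0][:,0]
def ray_z(C,uv,z):
    K,D,W=C; d=cv2.undistortPoints(np.array([[uv]],float),K,D)[0,0]
    d=W[:3,:3]@[*d,1]; o=W[:3,3]; return o+d*(z-o[2])/d[2]
def triang(Cs,uvs,x0=(.5,0,.1)):
    r=least_squares(lambda p:np.concatenate([proj(C,p)[0]-u for C,u in zip(Cs,uvs)]),x0); return r.x,r.fun
E
python3 - <<'E'
from h import *
from plant import *
import pickle
C={n:calib(read_camera(n)) for n in("top","side")};pickle.dump(C,open("cal.pkl","wb"))
T,S=C["top"],C["side"]
tu=lambda L:np.array([112,140])+np.array(L)/(10/3); su=lambda L:np.array([190,95])+np.array(L)/4
top=tu([(26,298),(162,15),(320,93),(195,366),(139,243),(192,133),(218,143),(167,255)])
sid=su([(55,28),(375,57),(355,245),(27,212),(140,112),(264,124),(262,153),(138,142)])
for a,b in zip(top,sid):
    p,f=triang((T,S),(a,b)); print(p.round(4),f.round(2))
# cover local pts: up toward far (order index 0,1 at +x) or flipped
for sg in(1,-1):
    h,l,w,m=.059*sg,.098*sg,.010*sg,.038*sg
    P=np.array([(h,l,0),(h,-l,0),(-h,-l,0),(-h,l,0),(w,m,0),(w,-m,0),(-w,-m,0),(-w,m,0)])
    def f(q):
        Rm=(R.from_euler("z",q[3])*R.from_euler("y",-np.pi/6)).as_matrix(); X=P@Rm.T+q[:3]
        return np.r_[(proj(T,X)-top).ravel(),(proj(S,X)-sid).ravel()]
    for y0 in(0,1.5,3,4.5):
        r=least_squares(f,[.6,.1,.118,y0]); 
        if r.cost<200: print(sg,r.x.round(4),r.cost,np.abs(r.fun).max()); print(r.fun.reshape(-1,2).round(1).tolist())
for n,t,s,z,ct in(("red",(312.6,230.8),(248.2,235),.136,(309.9,230.8)),("blk",(347.5,236.7),None,.136,(343.5,236.4)),("can",(278,128),(338,185),.13,None)):
    print(n,ray_z(T,t,z).round(4),s and ray_z(S,s,z).round(4),ct and ray_z(T,ct,.076).round(4),s and triang((T,S),(t,s))[0].round(4))
s=get_state();print(R.from_quat(s["tcp_rot"]).as_matrix().round(3))
E
```

```text
[0.5624 0.227  0.1482] [ 0.02 -0.1  -0.13  0.  ]
[0.7368 0.1423 0.1475] [ 0.13 -0.4  -0.48  0.03]
[0.6934 0.0509 0.0884] [ 0.09 -0.29 -0.32  0.02]
[0.5176 0.1343 0.0901] [ 0.1  -0.61 -0.67  0.03]
[0.5962 0.1626 0.1239] [ 0.1  -0.45 -0.53  0.02]
[0.6641 0.1288 0.1245] [-0.01  0.02  0.03 -0.  ]
[0.6582 0.1139 0.1157] [-0.02  0.07  0.08 -0.  ]
[0.5893 0.1466 0.1153] [ 0.17 -0.8  -0.91  0.04]
1 [0.6273 0.1385 0.1188 1.121 ] 3.1863081487888714 1.031836949345518
[[-0.0, 0.4], [0.2, -0.9], [0.5, -0.3], [-0.2, -0.2], [0.0, -0.7], [-0.4, -0.5], [-0.0, 0.4], [0.0, -0.8], [-0.6, 0.0], [-0.0, -0.2], [-0.2, 0.0], [-1.0, 0.1], [-0.3, -0.0], [0.3, -0.1], [-0.2, 0.6], [-1.0, 0.4]]
1 [0.6273 0.1385 0.1188 1.121 ] 3.1863081487887692 1.031836771860469
[[-0.0, 0.4], [0.2, -0.9], [0.5, -0.3], [-0.2, -0.2], [0.0, -0.7], [-0.4, -0.5], [-0.0, 0.4], [0.0, -0.8], [-0.6, 0.0], [-0.0, -0.2], [-0.2, 0.0], [-1.0, 0.1], [-0.3, -0.0], [0.3, -0.1], [-0.2, 0.6], [-1.0, 0.4]]
1 [0.6273 0.1385 0.1188 1.121 ] 3.1863081487884752 1.0318368649906802
[[-0.0, 0.4], [0.2, -0.9], [0.5, -0.3], [-0.2, -0.2], [0.0, -0.7], [-0.4, -0.5], [-0.0, 0.4], [0.0, -0.8], [-0.6, 0.0], [-0.0, -0.2], [-0.2, 0.0], [-1.0, 0.1], [-0.3, -0.0], [0.3, -0.1], [-0.2, 0.6], [-1.0, 0.4]]
1 [0.6273 0.1385 0.1188 7.4042] 3.1863081487889513 1.0318367562348385
[[-0.0, 0.4], [0.2, -0.9], [0.5, -0.3], [-0.2, -0.2], [0.0, -0.7], [-0.4, -0.5], [-0.0, 0.4], [0.0, -0.8], [-0.6, 0.0], [-0.0, -0.2], [-0.2, 0.0], [-1.0, 0.1], [-0.3, -0.0], [0.3, -0.1], [-0.2, 0.6], [-1.0, 0.4]]
red [ 0.5501 -0.1677  0.136 ] [ 0.5502 -0.167   0.136 ] [ 0.5501 -0.1687  0.076 ] [ 0.5501 -0.1676  0.1369]
blk [ 0.5363 -0.2389  0.136 ] None [ 0.5361 -0.2416  0.076 ] None
can [ 0.7683 -0.1029  0.13  ] [ 0.7611 -0.1035  0.13  ] None [ 0.766  -0.1017  0.1267]
[[-0.893 -0.     0.45 ]
 [-0.45   0.001 -0.893]
 [-0.    -1.    -0.002]]
```

```bash
cat >> h.py <<'E'
CO=np.array([.6273,.1385,.1188]); CR=(R.from_euler("z",1.121)*R.from_euler("y",-np.pi/6)).as_matrix()
def frame(y,z):
    y=np.array(y,float);y/=np.linalg.norm(y);z=np.array(z,float);z-=y*(z@y);z/=np.linalg.norm(z)
    return np.column_stack([np.cross(y,z),y,z])
def rows(p,Rt,n,s=None):
    from plant import get_state
    s=s or get_state(); R0=R.from_quat(s["tcp_rot"]).as_matrix(); w=R.from_matrix(R0.T@Rt).as_rotvec()/n
    M=sum(R0@R.from_rotvec(w*k).as_matrix() for k in range(n))
    t=np.linalg.solve(M,np.array(p)-s["eef_pos"])
    print(n,"rows: shift",(t/.12).round(4).tolist(),"turn",(w/2/np.pi).round(5).tolist(),"mm",(np.linalg.norm(t)*1000).round(1),"deg",np.degrees(np.linalg.norm(w)).round(2))
RG=frame([0,0,-1],[.983,-.19,0]); RC=frame(-CR[:,2],-CR[:,1])
E
python3 -c "
from h import *
rows([.5501,-.168,.2],RG,12)"
```

```text
12 rows: shift [-0.3539, 0.031, -0.0605] turn [2e-05, -0.01211, -1e-05] mm 43.2 deg 4.36
```

Request:
send_rows(
  plan=[
    [[-0.354,0.031,-0.0605],[0,-0.0121,0]],
    [[-0.354,0.031,-0.0605],[0,-0.0121,0]],
    [[-0.354,0.031,-0.0605],[0,-0.0121,0]],
    [[-0.354,0.031,-0.0605],[0,-0.0121,0]],
    [[-0.354,0.031,-0.0605],[0,-0.0121,0]],
    [[-0.354,0.031,-0.0605],[0,-0.0121,0]],
    [[-0.354,0.031,-0.0605],[0,-0.0121,0]],
    [[-0.354,0.031,-0.0605],[0,-0.0121,0]],
    [[-0.354,0.031,-0.0605],[0,-0.0121,0]],
    [[-0.354,0.031,-0.0605],[0,-0.0121,0]],
    [[-0.354,0.031,-0.0605],[0,-0.0121,0]],
    [[-0.354,0.031,-0.0605],[0,-0.0121,0]],
  ],
  gripper=0.2,
)

```text
time: 1.4
eef_pos: [0.5507, -0.1667, 0.2004]
tcp_rot: [0.451, -0.545, 0.545, -0.451]
contact_force: [0.2, 0.6, 0.1]
opening: 0.802
```

Request:
send_rows(
  plan=[
    [[0,0,0],[0,0,0]],
    [[0,0,0],[0,0,0]],
  ],
)

```text
time: 1.6
eef_pos: [0.5505, -0.1676, 0.2005]
tcp_rot: [0.45, -0.545, 0.545, -0.45]
contact_force: [0.5, 0.0, 0.4]
opening: 0.798
```

```bash
python3 - <<'E'
from h import *
from plant import *
rows([.5501,-.168,.103],RG,5)
s=get_state();print(s["time"],s["eef_pos"],s["opening"],s["contact_force"])
t=read_camera("top")["img"];d=read_camera("side")["img"]
cv2.imwrite("pics/g1.png",np.hstack([cv2.resize(t[170:290,250:400],(400,320)),cv2.resize(d[170:330,160:360],(400,320))]))
E
```

```text
5 rows: shift [0.0007, 0.1626, -0.0005] turn [1e-05, 3e-05, 1e-05] mm 19.5 deg 0.01
1.6 [ 0.55051602 -0.16761865  0.20053174] 0.7983089274634612 [0.48050038 0.01553066 0.4416968 ]
```

View pics/g1.png

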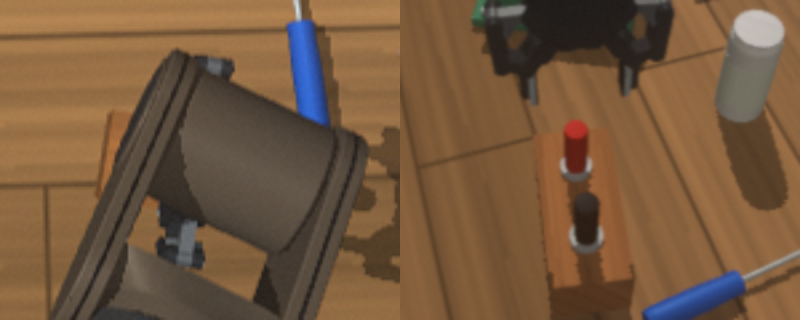

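The side view has the jaws open above the red pin, centred at about (580,90), and the punch is clear. I'll descend and grip.

Request:
send_rows(
  plan=[
    [[0,0.163,0],[0,0,0]],
    [[0,0.163,0],[0,0,0]],
    [[0,0.163,0],[0,0,0]],
    [[0,0.163,0],[0,0,0]],
    [[0,0.16,0],[0,0,0]],
    [[0,0,0],[0,0,0]],
  ],
)

```text
time: 2.3
eef_pos: [0.5484, -0.1692, 0.1002]
tcp_rot: [-0.45, 0.548, -0.544, 0.448]
contact_force: [0.2, 0.0, -0.7]
opening: 0.803
```

Request:
send_rows(
  plan=[
    [[0,0,0],[0,0,0]],
    [[0,0,0],[0,0,0]],
    [[0,0,0],[0,0,0]],
    [[0,0,0],[0,0,0]],
    [[0,0,0],[0,0,0]],
    [[0,0,0],[0,0,0]],
    [[0,0,0],[0,0,0]],
    [[0,0,0],[0,0,0]],
  ],
  gripper=1,
  grip_force=70,
)

```text
time: 3.1
eef_pos: [0.551, -0.169, 0.1048]
tcp_rot: [0.45, -0.545, 0.546, -0.45]
contact_force: [-1.4, -0.1, 6.5]
opening: 0.243
```

```bash
python3 - <<'E'
from h import *
from plant import *
s=get_state();print(s["time"],s["eef_pos"],s["opening"],s["contact_force"])
E
```

```text
3.1 [ 0.55104527 -0.16898144  0.10482686] 0.24340194117618 [-1.38194004 -0.10462756  6.54218878]
```

Request:
send_rows(
  plan=[
    [[0,-0.1,0],[0,0,0]],
    [[0,-0.2,0],[0,0,0]],
    [[0,-0.25,0],[0,0,0]],
    [[0,-0.25,0],[0,0,0]],
    [[0,-0.25,0],[0,0,0]],
    [[0,-0.2,0],[0,0,0]],
    [[0,0,0],[0,0,0]],
    [[0,0,0],[0,0,0]],
  ],
)

```text
time: 3.9
eef_pos: [0.5503, -0.1681, 0.2529]
tcp_rot: [-0.45, 0.546, -0.546, 0.45]
contact_force: [-0.1, -0.1, -2.5]
opening: 0.24
```

```bash
python3 - <<'E'
from h import *
from plant import *
s=get_state();print(s["time"],s["eef_pos"],s["opening"],s["contact_force"])
rows(CO+CR@[0,-.027,.139],RC,12)
d=read_camera("side")["img"];t=read_camera("top")["img"]
cv2.imwrite("pics/g2.png",np.hstack([d[60:340,140:400],t[60:340,100:400]]))
E
```

```text
3.9 [ 0.55033402 -0.1681305   0.25286575] 0.2401088290659793 [-0.07718213 -0.14659933 -2.52524752]
12 rows: shift [-0.1639, 0.05, -0.0024] turn [0.00089, 0.00335, 0.0069] mm 20.6 deg 2.78
```

View pics/g2.png

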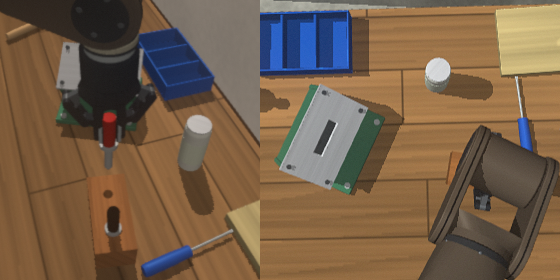

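The pin is held upright, clear of the rack, and the punch is still in place. Moving to above the slot.

Request:
send_rows(
  plan=[
    [[-0.164,0.05,-0.0024],[0.0009,0.00335,0.0069]],
    [[-0.164,0.05,-0.0024],[0.0009,0.00335,0.0069]],
    [[-0.164,0.05,-0.0024],[0.0009,0.00335,0.0069]],
    [[-0.164,0.05,-0.0024],[0.0009,0.00335,0.0069]],
    [[-0.164,0.05,-0.0024],[0.0009,0.00335,0.0069]],
    [[-0.164,0.05,-0.0024],[0.0009,0.00335,0.0069]],
    [[-0.164,0.05,-0.0024],[0.0009,0.00335,0.0069]],
    [[-0.164,0.05,-0.0024],[0.0009,0.00335,0.0069]],
    [[-0.164,0.05,-0.0024],[0.0009,0.00335,0.0069]],
    [[-0.164,0.05,-0.0024],[0.0009,0.00335,0.0069]],
    [[-0.164,0.05,-0.0024],[0.0009,0.00335,0.0069]],
    [[-0.164,0.05,-0.0024],[0.0009,0.00335,0.0069]],
  ],
)

```text
time: 5.2
eef_pos: [0.6207, 0.0649, 0.2366]
tcp_rot: [-0.208, 0.677, -0.481, 0.516]
contact_force: [-0.1, -0.4, -1.2]
opening: 0.24
```

Request:
send_rows(
  plan=[
    [[0,0,0],[0,0,0]],
    [[0,0,0],[0,0,0]],
    [[0,0,0],[0,0,0]],
  ],
)

```text
time: 5.5
eef_pos: [0.6211, 0.0635, 0.2383]
tcp_rot: [-0.209, 0.676, -0.482, 0.517]
contact_force: [-0.3, -0.2, -1.8]
opening: 0.239
```

```bash
cat >> h.py <<'E'
def rep(s=None):
    from plant import get_state
    s=s or get_state(); Rm=R.from_quat(s["tcp_rot"]).as_matrix()
    print("t",round(s["time"],2),"cover mm",((s["eef_pos"]-CO)@CR*1000).round(1),"tilt err(cover x,y) deg",np.degrees((-Rm[:,1])@CR)[:2].round(2),"F cover",(s["contact_force"]@CR).round(1),"open",round(s["opening"],3)); return s
E
python3 - <<'E'
from h import *
from plant import *
import pickle
s=rep(); C=pickle.load(open("cal.pkl","rb")); Rm=R.from_quat(s["tcp_rot"]).as_matrix()
rows(CO+CR@[0,-.027,.139],RC,3)
tip=s["eef_pos"]+Rm@[0,.0988,0]; col=s["eef_pos"]+Rm@[0,.0348,0];sl=CO+CR@[0,-.027,0]
out=[]
for n in("side","top"):
    im=read_camera(n)["img"];q=[proj(C[n],x)[0] for x in(tip,col,sl)];print(n,np.round(q,1).tolist())
    u,v=[int(a) for a in q[0]];out.append(cv2.resize(im[v-50:v+50,u-50:u+50],(400,400),interpolation=cv2.INTER_CUBIC));print(u-50,v-50)
cv2.imwrite("pics/g3.png",np.hstack(out))
E
```

```text
t 5.5 cover mm [ -1.  -27.  138.6] tilt err(cover x,y) deg [ 0.1  -0.05] F cover [-1.2  0.1 -1.4] open 0.239
3 rows: shift [-0.0029, -0.0012, -0.0001] turn [5e-05, -6e-05, 0.0001] mm 0.4 deg 0.04
side [[250.1, 123.7], [248.1, 112.3], [251.2, 129.4]]
200 73
top [[177.1, 188.7], [187.0, 192.8], [171.1, 186.0]]
127 138
```

View pics/g3.png

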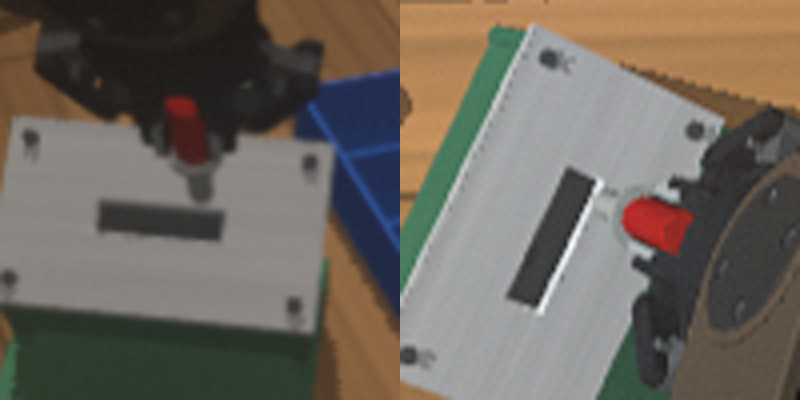

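Side tip at px (250.8,122.3), top (176.3,188.8). Both are within about 2 mm of prediction, so the pin is square to the cover and lined up with the slot. Inserting.

Request:
send_rows(
  plan=[
    [[-0.008,0.1,0],[0,0,0]],
    [[0,0.1,0],[0,0,0]],
    [[0,0.08,0],[0,0,0]],
    [[0,0.05,0],[0,0,0]],
    [[0,0.05,0],[0,0,0]],
    [[0,0.05,0],[0,0,0]],
    [[0,0,0],[0,0,0]],
    [[0,0,0],[0,0,0]],
  ],
)

```text
time: 6.4
eef_pos: [0.6334, 0.088, 0.1954]
tcp_rot: [-0.208, 0.676, -0.481, 0.518]
contact_force: [0.4, -0.1, -2.0]
opening: 0.237
```

```bash
python3 -c "
from h import *
rep()"
```

```text
t 6.4 cover mm [  1.2 -27.4  87.7] tilt err(cover x,y) deg [0.02 0.03] F cover [-0.9 -0.3 -1.8] open 0.237
```

Request:
send_rows(
  plan=[
    [[0.004,0.05,0],[0,0,0]],
    [[0.004,0.05,0],[0,0,0]],
    [[0,0.05,0],[0,0,0]],
    [[0,0.04,0],[0,0,0]],
    [[0,0,0],[0,0,0]],
    [[0,0,0],[0,0,0]],
  ],
)

```text
time: 7.0
eef_pos: [0.6378, 0.0976, 0.1748]
tcp_rot: [-0.208, 0.676, -0.481, 0.518]
contact_force: [-0.2, 0.2, -1.3]
opening: 0.238
```

```bash
python3 -c "
from h import *
rep()"
```

```text
t 7.0 cover mm [  0.1 -27.2  64.6] tilt err(cover x,y) deg [0.02 0.  ] F cover [-0.6  0.2 -1.2] open 0.238
```

Request:
send_rows(
  plan=[
    [[0,0.01,0],[0,0,0]],
    [[0,0.01,0],[0,0,0]],
    [[0,0.01,0],[0,0,0]],
    [[0,0,0],[0,0,0]],
    [[0,0,0],[0,0,0]],
  ],
)

```text
time: 7.5
eef_pos: [0.6386, 0.0991, 0.172]
tcp_rot: [-0.208, 0.676, -0.481, 0.518]
contact_force: [-0.1, -0.2, -2.1]
opening: 0.239
```

```bash
python3 -c "
from h import *
rep()"
```

```text
t 7.5 cover mm [  0.1 -27.3  61.3] tilt err(cover x,y) deg [0.02 0.02] F cover [-1.3 -0.  -1.7] open 0.239
```

Request:
send_rows(
  plan=[
    [[0,0.01,0],[0,0,0]],
    [[0,0.01,0],[0,0,0]],
    [[0,0,0],[0,0,0]],
    [[0,0,0],[0,0,0]],
  ],
)

```text
time: 7.9
eef_pos: [0.6391, 0.1002, 0.1698]
tcp_rot: [-0.208, 0.676, -0.481, 0.518]
contact_force: [0.5, 0.3, -2.8]
opening: 0.238
```

```bash
python3 -c "
from h import *
rep()"
```

```text
t 7.9 cover mm [  0.1 -27.3  58.9] tilt err(cover x,y) deg [0.02 0.01] F cover [-1.  -0.3 -2.7] open 0.238
```

Request:
send_rows(
  plan=[
    [[0,0.01,0],[0,0,0]],
    [[0,0,0],[0,0,0]],
    [[0,0,0],[0,0,0]],
  ],
)

```text
time: 8.2
eef_pos: [0.6395, 0.1005, 0.1697]
tcp_rot: [-0.208, 0.676, -0.481, 0.518]
contact_force: [-3.8, -2.8, 4.7]
opening: 0.239
```

Request:
send_rows(
  plan=[
    [[0,0.01,0],[0,0,0]],
    [[0,0,0],[0,0,0]],
    [[0,0,0],[0,0,0]],
  ],
)

```text
time: 8.5
eef_pos: [0.6399, 0.1006, 0.1697]
tcp_rot: [-0.208, 0.675, -0.481, 0.519]
contact_force: [-7.0, -5.5, 8.9]
opening: 0.241
```

```bash
python3 -c "
from h import *
rep()"
```

```text
t 8.5 cover mm [  0.7 -27.8  58.4] tilt err(cover x,y) deg [0.02 0.03] F cover [-2.5  3.9 11.7] open 0.241
```

Request:
send_rows(
  plan=[
    [[0,0,-0.015],[0,0,0]],
    [[0,0,-0.015],[0,0,0]],
    [[0,0,-0.015],[0,0,0]],
    [[0,0,0],[0,0,0]],
  ],
)

```text
time: 8.9
eef_pos: [0.6375, 0.1018, 0.1699]
tcp_rot: [-0.206, 0.673, -0.485, 0.519]
contact_force: [-0.3, -5.2, 4.1]
opening: 0.235
```

```bash
python3 -c "
from h import *
rep()"
```

```text
t 8.9 cover mm [  0.8 -25.2  58.6] tilt err(cover x,y) deg [0.   0.58] F cover [-2.2 -2.   5.9] open 0.235
```

Request:
send_rows(
  plan=[
    [[0,0,-0.015],[0,0,0]],
    [[0,0,-0.015],[0,0,0]],
    [[0,0,-0.015],[0,0,0]],
    [[0,0,0],[0,0,0]],
  ],
)

```text
time: 9.3
eef_pos: [0.6328, 0.1045, 0.1701]
tcp_rot: [-0.205, 0.673, -0.484, 0.519]
contact_force: [1.4, -5.2, 3.8]
opening: 0.237
```

```bash
python3 -c "
from h import *
rep()"
```

```text
t 9.3 cover mm [  1.2 -19.8  58.6] tilt err(cover x,y) deg [-0.06  0.57] F cover [-1.7 -3.5  5.3] open 0.237
```

Request:
send_rows(
  plan=[
    [[0.004,0.003,-0.015],[0,0,0]],
    [[0.004,0,-0.015],[0,0,0]],
    [[0,0,-0.015],[0,0,0]],
    [[0,0,0],[0,0,0]],
  ],
)

```text
time: 9.7
eef_pos: [0.6281, 0.1063, 0.1698]
tcp_rot: [-0.205, 0.673, -0.484, 0.52]
contact_force: [1.7, -4.2, 5.8]
opening: 0.238
```

```bash
python3 -c "
from h import *
rep()"
```

```text
t 9.7 cover mm [  0.7 -14.7  58.5] tilt err(cover x,y) deg [-0.1   0.62] F cover [ 0.3 -3.3  6.5] open 0.238
```

Request:
send_rows(
  plan=[
    [[0,0,-0.015],[0,0,0]],
    [[0,0,-0.015],[0,0,0]],
    [[0,0,-0.015],[0,0,0]],
    [[0,0,0],[0,0,0]],
  ],
)

```text
time: 10.1
eef_pos: [0.6232, 0.1086, 0.1698]
tcp_rot: [-0.205, 0.673, -0.484, 0.52]
contact_force: [2.6, -5.1, 5.5]
opening: 0.239
```

```bash
python3 -c "
from h import *
rep()"
```

```text
t 10.1 cover mm [ 0.6 -9.3 58.5] tilt err(cover x,y) deg [-0.09  0.62] F cover [-0.2 -4.5  6.5] open 0.239
```

Request:
send_rows(
  plan=[
    [[0,0,-0.015],[0,0,0]],
    [[0,0,-0.015],[0,0,0]],
    [[0,0,-0.015],[0,0,0]],
    [[0,0,0],[0,0,0]],
  ],
)

```text
time: 10.5
eef_pos: [0.6184, 0.1109, 0.1698]
tcp_rot: [-0.205, 0.673, -0.484, 0.52]
contact_force: [2.3, -6.4, 5.7]
opening: 0.24
```

```bash
python3 -c "
from h import *
rep()"
```

```text
t 10.5 cover mm [ 0.6 -3.9 58.6] tilt err(cover x,y) deg [-0.09  0.63] F cover [-1.3 -4.8  7.3] open 0.24
```

Request:
send_rows(
  plan=[
    [[0,0,-0.015],[0,0,0]],
    [[0,0,-0.015],[0,0,0]],
    [[0,0,-0.015],[0,0,0]],
    [[0,0,0],[0,0,0]],
  ],
)

```text
time: 10.9
eef_pos: [0.6135, 0.1133, 0.1699]
tcp_rot: [-0.205, 0.673, -0.484, 0.52]
contact_force: [1.1, -5.2, 5.0]
opening: 0.238
```

```bash
python3 -c "
from h import *
rep()"
```

```text
t 10.9 cover mm [ 0.7  1.4 58.6] tilt err(cover x,y) deg [-0.09  0.63] F cover [-1.2 -3.2  6.5] open 0.238
```

Request:
send_rows(
  plan=[
    [[0,0,-0.015],[0,0,0]],
    [[0,0,-0.015],[0,0,0]],
    [[0,0,0],[0,0,0]],
  ],
)

```text
time: 11.2
eef_pos: [0.6103, 0.1148, 0.1698]
tcp_rot: [-0.205, 0.673, -0.484, 0.52]
contact_force: [1.8, -4.7, 5.0]
opening: 0.238
```

```bash
python3 -c "
from h import *
rep()"
```

```text
t 11.2 cover mm [ 0.7  5.  58.5] tilt err(cover x,y) deg [-0.09  0.64] F cover [-0.5 -3.7  6. ] open 0.238
```

Request:
send_rows(
  plan=[
    [[0,0,-0.015],[0,0,0]],
    [[0,0,-0.015],[0,0,0]],
    [[0,0,0],[0,0,0]],
  ],
)

```text
time: 11.5
eef_pos: [0.6069, 0.1165, 0.1697]
tcp_rot: [-0.205, 0.673, -0.484, 0.52]
contact_force: [1.7, -4.9, 5.2]
opening: 0.239
```

```bash
python3 -c "
from h import *
rep()"
```

```text
t 11.5 cover mm [ 0.6  8.8 58.4] tilt err(cover x,y) deg [-0.09  0.6 ] F cover [-0.6 -3.6  6.3] open 0.239
```

Request:
send_rows(
  plan=[
    [[0,0,-0.015],[0,0,0]],
    [[0,0,-0.015],[0,0,0]],
    [[0,0,0],[0,0,0]],
  ],
)

```text
time: 11.8
eef_pos: [0.599, 0.1202, 0.1655]
tcp_rot: [-0.209, 0.677, -0.48, 0.517]
contact_force: [-0.2, -1.0, -1.6]
opening: 0.239
```

```bash
python3 -c "
from h import *
rep()"
```

```text
t 11.8 cover mm [-1.6 17.5 54.8] tilt err(cover x,y) deg [ 0.06 -0.19] F cover [-1.7 -0.2 -0.9] open 0.239
```

Request:
send_rows(
  plan=[
    [[0,0,-0.015],[0,0,0]],
    [[0,0,-0.015],[0,0,0]],
    [[0,0,0],[0,0,0]],
  ],
)

```text
time: 12.1
eef_pos: [0.597, 0.1212, 0.1665]
tcp_rot: [-0.208, 0.676, -0.482, 0.518]
contact_force: [0.9, -0.4, -1.8]
opening: 0.244
```

```bash
python3 -c "
from h import *
rep()"
```

```text
t 12.1 cover mm [-1.  19.8 55.7] tilt err(cover x,y) deg [0.04 0.01] F cover [-0.9 -0.9 -1.6] open 0.244
```

Request:
send_rows(
  plan=[
    [[0,0,-0.015],[0,0,0]],
    [[0,0,-0.015],[0,0,0]],
    [[0,0,0],[0,0,0]],
  ],
)

```text
time: 12.4
eef_pos: [0.5952, 0.1219, 0.1677]
tcp_rot: [-0.207, 0.675, -0.483, 0.519]
contact_force: [4.0, -2.7, -2.7]
opening: 0.245
```

```bash
python3 -c "
from h import *
rep()"
```

```text
t 12.4 cover mm [-0.6 21.7 56.8] tilt err(cover x,y) deg [0.02 0.28] F cover [-2.  -4.8 -2. ] open 0.245
```

The pin dropped in, with z down about 2.5 mm and the normal force gone. It now bears on the +y wall of the hole, so I'll back off about 6 mm and push down gently.

Request:
send_rows(
  plan=[
    [[0,0,0.02],[0,0,0]],
    [[0,0.01,0.02],[0,0,0]],
    [[0,0.01,0.012],[0,0,0]],
    [[0,0.01,0],[0,0,0]],
    [[0,0,0],[0,0,0]],
    [[0,0,0],[0,0,0]],
  ],
)

```text
time: 13.0
eef_pos: [0.5999, 0.1219, 0.1634]
tcp_rot: [-0.209, 0.676, -0.481, 0.518]
contact_force: [0.1, 0.5, -1.5]
opening: 0.238
```

```bash
python3 -c "
from h import *
rep()"
```

```text
t 13.0 cover mm [-1.  17.5 52.1] tilt err(cover x,y) deg [ 0.03 -0.07] F cover [-0.3  0.1 -1.6] open 0.238
```

Request:
send_rows(
  plan=[
    [[0,0.015,0],[0,0,0]],
    [[0,0.015,0],[0,0,0]],
    [[0,0,0],[0,0,0]],
    [[0,0,0],[0,0,0]],
  ],
)

```text
time: 13.4
eef_pos: [0.6012, 0.1231, 0.1606]
tcp_rot: [-0.208, 0.676, -0.481, 0.518]
contact_force: [0.2, 0.5, -2.8]
opening: 0.238
```

```bash
python3 -c "
from h import *
rep()"
```

```text
t 13.4 cover mm [-0.9 16.9 48.8] tilt err(cover x,y) deg [0.03 0.02] F cover [-0.9  0.  -2.7] open 0.238
```

Request:
send_rows(
  plan=[
    [[0,0.02,0],[0,0,0]],
    [[0,0.02,0],[0,0,0]],
    [[0,0,0],[0,0,0]],
    [[0,0,0],[0,0,0]],
  ],
)

```text
time: 13.8
eef_pos: [0.6022, 0.1253, 0.1564]
tcp_rot: [-0.208, 0.676, -0.481, 0.518]
contact_force: [0.1, -0.4, -3.1]
opening: 0.239
```

```bash
python3 -c "
from h import *
rep()"
```

```text
t 13.8 cover mm [-1.  16.9 44. ] tilt err(cover x,y) deg [0.03 0.02] F cover [-1.9 -0.3 -2.5] open 0.239
```

Request:
send_rows(
  plan=[
    [[0,0.02,0],[0,0,0]],
    [[0,0.02,0],[0,0,0]],
    [[0,0,0],[0,0,0]],
    [[0,0,0],[0,0,0]],
  ],
)

```text
time: 14.2
eef_pos: [0.6032, 0.1275, 0.1522]
tcp_rot: [-0.208, 0.676, -0.481, 0.518]
contact_force: [1.0, -0.9, -3.1]
opening: 0.238
```

```bash
python3 -c "
from h import *
rep()"
```

```text
t 14.2 cover mm [-0.9 16.9 39.1] tilt err(cover x,y) deg [0.03 0.01] F cover [-1.9 -1.3 -2.5] open 0.238
```

Request:
send_rows(
  plan=[
    [[0,0.02,0],[0,0,0]],
    [[0,0.02,0],[0,0,0]],
    [[0,0,0],[0,0,0]],
    [[0,0,0],[0,0,0]],
  ],
)

```text
time: 14.6
eef_pos: [0.6043, 0.1296, 0.1481]
tcp_rot: [-0.208, 0.676, -0.481, 0.518]
contact_force: [1.5, -0.6, -2.3]
opening: 0.237
```

```bash
python3 -c "
from h import *
rep()"
```

```text
t 14.6 cover mm [-0.9 16.9 34.3] tilt err(cover x,y) deg [0.03 0.02] F cover [-1.  -1.6 -2. ] open 0.237
```

Request:
send_rows(
  plan=[
    [[0,0.012,0],[0,0,0]],
    [[0,0,0],[0,0,0]],
    [[0,0,0],[0,0,0]],
  ],
)

```text
time: 14.9
eef_pos: [0.6047, 0.1303, 0.147]
tcp_rot: [-0.208, 0.676, -0.482, 0.518]
contact_force: [0.8, 0.0, -3.2]
opening: 0.24
```

```bash
python3 -c "
from h import *
rep()"
```

```text
t 14.9 cover mm [-0.8 16.8 33.1] tilt err(cover x,y) deg [0.02 0.03] F cover [-1.3 -0.7 -3. ] open 0.24
```

Request:
send_rows(
  plan=[
    [[0,0.012,0],[0,0,0]],
    [[0,0,0],[0,0,0]],
    [[0,0,0],[0,0,0]],
  ],
)

```text
time: 15.2
eef_pos: [0.6049, 0.1305, 0.1468]
tcp_rot: [-0.209, 0.675, -0.481, 0.518]
contact_force: [-4.2, -4.6, 3.6]
opening: 0.243
```

Request:
send_rows(
  plan=[
    [[0,0.01,0],[0,0,0]],
    [[0,0,0],[0,0,0]],
    [[0,0,0],[0,0,0]],
  ],
)

```text
time: 15.5
eef_pos: [0.6051, 0.1305, 0.1468]
tcp_rot: [-0.209, 0.675, -0.481, 0.518]
contact_force: [-8.4, -8.0, 8.9]
opening: 0.241
```

```bash
python3 -c "
from h import *
rep()"
```

```text
t 15.5 cover mm [-0.7 16.5 32.7] tilt err(cover x,y) deg [ 0.07 -0.04] F cover [-4.9  4.1 13.1] open 0.241
```

It stops at z = 32.7 mm, and seated was expected at about 32.5. I'll ease the pressure, open, and retreat.

Request:
send_rows(
  plan=[
    [[0,-0.012,0],[0,0,0]],
    [[0,0,0],[0,0,0]],
  ],
)

```text
time: 15.7
eef_pos: [0.6051, 0.1305, 0.1468]
tcp_rot: [-0.208, 0.676, -0.482, 0.518]
contact_force: [-4.2, -4.9, 3.1]
opening: 0.24
```

Request:
send_rows(
  plan=[
    [[0,0,0],[0,0,0]],
    [[0,0,0],[0,0,0]],
    [[0,0,0],[0,0,0]],
    [[0,0,0],[0,0,0]],
    [[0,0,0],[0,0,0]],
  ],
  gripper=0.35,
)

```text
time: 16.2
eef_pos: [0.6049, 0.131, 0.1459]
tcp_rot: [-0.208, 0.676, -0.481, 0.518]
contact_force: [-0.8, -0.9, 0.4]
opening: 0.656
```

Request:
send_rows(
  plan=[
    [[0,-0.08,0],[0,0,0]],
    [[0,-0.15,0],[0,0,0]],
    [[0,-0.2,0],[0,0,0]],
    [[0,-0.2,0],[0,0,0]],
    [[0,-0.2,0],[0,0,0]],
    [[0,-0.2,0],[0,0,0]],
    [[0,-0.2,0],[0,0,0]],
    [[0,0,0],[0,0,0]],
    [[0,0,0],[0,0,0]],
  ],
)

```text
time: 17.1
eef_pos: [0.5728, 0.0642, 0.2742]
tcp_rot: [-0.208, 0.675, -0.482, 0.518]
contact_force: [-0.6, 0.6, -1.4]
opening: 0.646
```

```bash
python3 - <<'E'
from h import *
from plant import *
import pickle
rep(); C=pickle.load(open("cal.pkl","rb")); ims={}
for n in("side","top"):
    ims[n]=read_camera(n)["img"]
    print(n,[(k,proj(C[n],CO+CR@[0,.0165,z])[0].round(1).tolist()) for k,z in(("collar",.003),("griptop",.066))])
out=[cv2.resize(ims["side"][80:180,190:290],(400,400),interpolation=cv2.INTER_CUBIC),cv2.resize(ims["top"][150:250,110:210],(400,400),interpolation=cv2.INTER_CUBIC)]
cv2.imwrite("pics/end.png",np.hstack(out))
E
```

```text
t 17.1 cover mm [ -0.8  16.7 179.9] tilt err(cover x,y) deg [0.01 0.1 ] F cover [-0.5  0.8 -1.3] open 0.646
side [('collar', [232.9, 127.3]), ('griptop', [229.8, 117.0])]
top [('collar', [162.7, 204.9]), ('griptop', [171.2, 209.9])]
```

View pics/end.png

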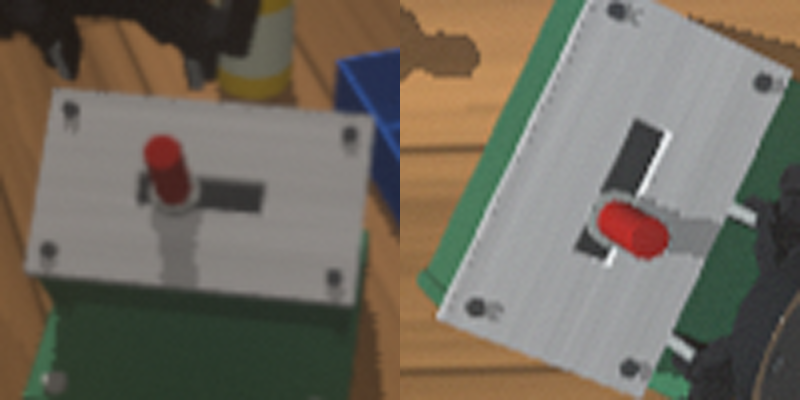

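The collar lies on the cover at side crop ~(174,193), predicted (172,189). The grip top is at side (163,153) and top (650,240), predicted (159,148) and (645,240). The pin is seated and square, and the gripper is clear.

```bash
python3 -c "
from plant import *
print(sign_off())"
```

```text
the job is handed in; nothing more can be done
None
```

The red-handled pin is seated in the hidden hole, with its collar on the cover. I let go and handed the job in at about 17 s; `sign_off` gave no verdict.

- **Insertion:** I put the tip through the slot at y ≈ -27 mm and slid it along the bar with about 8 N of contact. It dropped into the hole at y ≈ +17 mm.
- **Seating:** The collar met the cover at a TCP height of 32.7 mm, against about 32.5 mm expected.
- **Final pictures:** The collar and grip top are within about 1.5 px of the square, fully home position. The gripper had been withdrawn about 147 mm along the cover's normal.
- **Force limits:** No wrist force reading was above about 15 N.
- **Not rechecked:** The final crops did not include the punch or the oil can. Both were in place and upright after the pin was lifted out, and the arm did not go near them afterwards.
- **Small disagreement:** The tip met the bar about 2 mm deeper than first estimated, which is within the camera calibration.

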